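# Seat the mortised rail against the fence and end stop

## Task

Get the mortised wooden rail (the bar with two slots in its top) ready for assembly: push it over the bench until its long side lies flat against the fence, and only then slide it along the fence until its end butts against the end stop, so that it finishes touching both with no gap. Push only, with the fingertips or the outside of the fingers: do not grip or lift the rail, and leave everything else on the bench where it is.

Things in the scene. Friction and masses are not known exactly. Their poses are not given: they have to be found in the camera images.
- rail: The rail to push: the only bar with mortises. Brown wood, square ends, 45 mm wide (x), 180 long (y), 32 high (z), 0.13 to 0.29 kg, loose, lying on the bench; two blind slots (12 x 34 mm, 20 deep) in its top, 50 mm either side of the middle. Origin: centre of its underside. At the start its +x face looks at the fence, 4 to 9 cm off, up to 0.35 rad askew.
- rail_near: The rail's long side on its own -x (the robot's side): a 6 mm thick strip, part of the rail, 180 mm long and 32 mm high. Origin at the centre of its underside, 19.5 mm to -x of the rail's origin.
- rail_far: The rail's other long side, on its own +x (towards the fence at the start): the same strip, 19.5 mm to +x of the rail's origin.
- fence: The fence: a straight dark wood batten fixed to the bench by three screws, 30 mm deep (x), 420 mm long (y), 40 mm high (z). Origin at the centre of its underside. The working face is its -x face (the robot's side), 15 mm from the origin. It cannot move.
- stop: End stop: dark wood block with two screws, fixed, square against the fence's -x face, 60 (x) x 30 (y) x 36 mm high. Origin: centre of its underside, 45 mm to -x and 170 mm to +y or -y of the fence's origin (it varies; at the other place is only an empty flush steel plate). The rail's end goes against its face towards the fence's middle, 15 mm from its origin.
- glue: White glue bottle, 56 mm wide, 150 mm tall, standing behind the fence; leave alone. Origin: centre of its foot.
- spindles: Block 40 x 130 x 30 mm with two upright round sticks 14 mm thick to 130 mm height, behind the fence; leave alone. Origin: centre of its underside.
- tin: Open metal cup, 70 mm wide, 100 mm tall, behind the fence; leave alone. Origin: centre of its foot.
- offcut: Plain wooden offcut without mortises, 100 x 45 x 32 mm, beyond one end of the fence; leave alone. Origin: centre of its underside.
- chisel: Chisel with a round wooden handle, 200 mm long, lying along its x beyond one end of the fence; leave alone. Origin: under its middle.
- hammer: Hammer, 280 mm long, lying along its x beyond the right end of the fence; leave alone. Origin: under its middle.
- plane: Hand plane, steel sole 160 x 50 mm, 75 mm high, beyond the left end of the fence; leave alone. Origin: centre of its underside.
- block: Small plain wooden block, 50 x 50 x 25 mm, on the robot's side of the rail, to one side; leave alone. Origin: centre of its underside.
There are look-alikes about, which are no part of the job. What is shaped like the stop but purple or yellow is not meant.

How it is judged:
On the way:
1. the rail lies along the fence (within 4 mm and 0.04 rad), its end still more than 8 mm short of the end stop (x of rail in the frame of fence between -0.0415 and -0.034 m and angle between the y axis of rail and the y axis of fence, either way round below 0.04 rad and not (y of rail in the frame of stop between -0.113 and 0.113 m)), for 0.1 s.
At the end, for the whole second after the job is handed in: The rail lies flat on the bench and at rest, its long side within 3 mm of the fence's working face and parallel to it within 0.025 rad, its end within 3 mm of the inner face of the end stop (x of rail in the frame of fence between -0.0405 and -0.034 m and angle between the y axis of rail and the y axis of fence, either way round below 0.025 rad and y of rail in the frame of stop between -0.108 and 0.108 m and y of rail in the frame of fence between -0.09 and 0.09 m and height (world z) of rail below 0.004 m and angle between rail's own z axis and vertical below 0.05 rad and linear speed of rail below 0.01 m/s); the robot touches nothing.
It fails at once if the rail is lifted (more than 12 mm) or tipped (height (world z) of rail above 0.012 m or angle between rail's own z axis and vertical above 0.2 rad).
It fails at once if the rail is gripped: the fingers press on both of its long sides at once (contact force between the fingers and rail_near above 1 N and contact force between the fingers and rail_far above 1 N).
It fails at once if something else on the bench is moved by more than 20 mm (distance of any of glue, spindles, tin, offcut, chisel, hammer, plane, block from where it was at the start of the episode above 0.02 m).
It also fails if it takes over 45 s, if anything falls off the work surface, if the arm or the gripper's body presses on something with over 40 N, if the wrist force passes 120 N, or if a joint passes its speed limit or range.

## Robot

A 6-joint arm with a two-finger parallel gripper is mounted at the origin on the work surface. World frame = base frame: x ahead of the robot, y to its left, z up, the work surface at z = 0. Lengths are in m, angles in rad, forces in N, time in s.
With the tool pointing down it reaches from about 0.275 to 0.75 m from the base axis. Payload 10.2 kg.
Tool frame: the origin (TCP) lies midway between the tips of the shut fingers; the grasp point (between the pads) lies 19 mm behind it (env.hold_point_z is the distance from the TCP to the grasp point, in m); z points along the fingers, y is the line along which they close (so a half turn about z gives the same grasp; the last joint's range is limited). The gripper opens to 85 mm and grips with 20 to 120 N. Pads are 22 mm wide; open, the fingers measure 114 mm over their backs; the gripper's body (76 mm by 85 mm) begins 54 mm behind the grasp point. The pads swing forward as they close: fully open they stand 13 mm farther back than shut.
Start: joints at [0.959, 0.313, 1.498, -0, 1.331, -0.223], TCP at [0.199, 0.486, 0.231] pointing down, gripper open.
Joint ranges: [-2.94, 2.94], [-0.97, 2.17], [0.19, 2.56], [-1.23, 4.37], [0.02, 3.11], [-2.88, 2.88]. Speed limits (rad/s): [2.39, 2.39, 3.01, 3.14, 3.14, 3.14].

## Interface

Orientations are given as a unit quaternion [x, y, z, w].
In Python, from bench import env, kinematics, monitor, eyes, job gives the robot as it stands. The module is installed in compiled form; this text tells all that it offers. Calls block until the motion is done:
- env.reach(position, orientation): joint-space move of the TCP to a pose.
- env.movel(position, velocity=0.15, frame=None, guard=None): straight line of the TCP; frame=None keeps the orientation; velocity is the mean speed in m/s. With guard (N) it stops when the force on the tool has changed by that much, and returns True; else False.
- env.set_joints(angles): joint-space move.
- env.release() and env.close_gripper(effort=None): open the fingers fully, or close them until they stop; effort is the grip in N (None keeps the last).
- env.hold(seconds).
- kinematics.ik(position, orientation): joint angles nearest the present ones, or None.
- monitor.sense(): the state.
- eyes.grab_frame(name): name is "side" or "top" or "wrist"; returns a dict with "frame" (384x512x3 uint8, red, green, blue), "mtx" (3x3 intrinsics, pixels), "view" (4x4, takes a point from world to camera coordinates). Camera axes: x right, y down, z forward; pixel columns grow to the right and rows downward; lengths in m; the calibration is good to about 2 mm. A picture is of the moment at which its call begins. There is no depth.
A pose or a line that the arm cannot do raises env.MotionError and nothing moves.
- job.hand_in(): hands the job in; it is judged then, once.
The state is a dict: "clock": time; "joints": joint angles; "qvel": joint speeds; "joint_efforts": joint torques, N m; "position": TCP position; "ee_rot": TCP orientation; "contact_force": force on the tool from outside, world axes, zero at the start; "ft_torque": the same for the moment, N m; "finger_gap": opening from 0.0 (shut) to 1.0 (fully open); "gripper_force": force on a finger pad.
Only numpy, scipy, OpenCV 4.12 (cv2) and the standard library are available. Lean on these libraries where they do the work, as an engineer would, in place of code of your own. Each camera call takes 0.05 s, during which the arm holds its last target. There are 200 camera calls.

## Working session

There is one attempt and no reset: what is moved stays moved. The work goes in short steps, each a Python script; the robot and the scene stay as the last script left them, time stands still between calls to the robot, and variables do not carry over. Pictures are saved under pics/ and viewed, at most 10 in all, crops included, and the job is handed in when it is done.

```bash
mkdir -p pics
python3 - <<'E'
from bench import env,kinematics,monitor,eyes,job
import cv2,numpy as np
for n in("top","side"):
    f=eyes.grab_frame(n);cv2.imwrite(f"pics/{n}0.png",cv2.resize(f["frame"][:,:,::-1],(800,600),interpolation=cv2.INTER_CUBIC))
    print(n,f["mtx"].tolist(),np.round(f["view"],4).tolist())
s=monitor.sense();print(s["clock"],s["position"],s["ee_rot"],s["contact_force"])
E
```

```text
top [[489.4328738760943, 0.0, 255.52824358613324], [0.0, 489.4328738760943, 188.528768357123], [0.0, 0.0, 1.0]] [[0.0259, -0.9995, 0.0167, -0.0161], [-0.9811, -0.0286, -0.1912, 0.5976], [0.1916, -0.0114, -0.9814, 1.392], [0.0, 0.0, 0.0, 1.0]]
side [[369.7918552299042, 0.0, 256.92674181297593], [0.0, 369.7918552299042, 187.12854881046573], [0.0, 0.0, 1.0]] [[0.9372, -0.3482, -0.0197, -0.5224], [-0.2593, -0.6579, -0.707, 0.1894], [0.2332, 0.6677, -0.7069, 0.859], [0.0, 0.0, 0.0, 1.0]]
0.1 [0.19890835 0.4856318  0.2308195 ] [ 1.93176744e-01  9.81163819e-01 -5.08820638e-04 -2.19206913e-04] [-0.07740669  0.0989824   0.19581086]
```

View pics/top0.png

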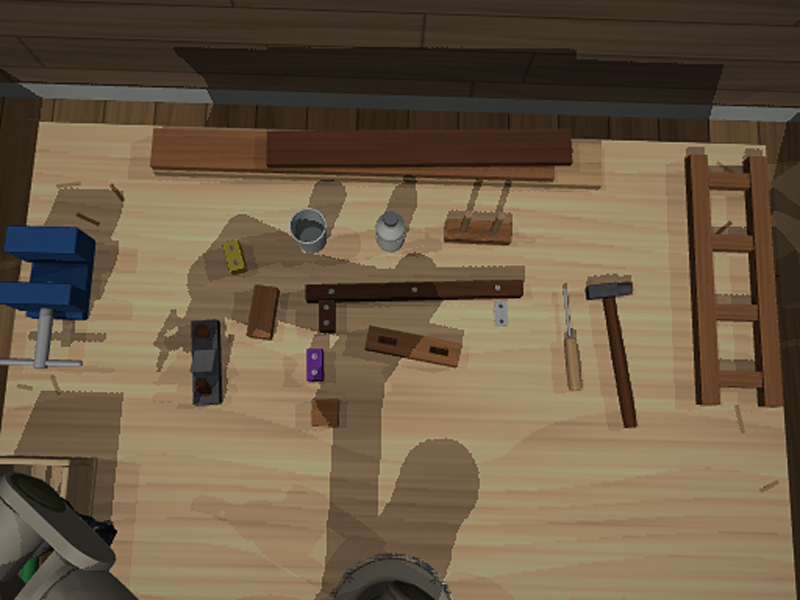

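View pics/side0.png

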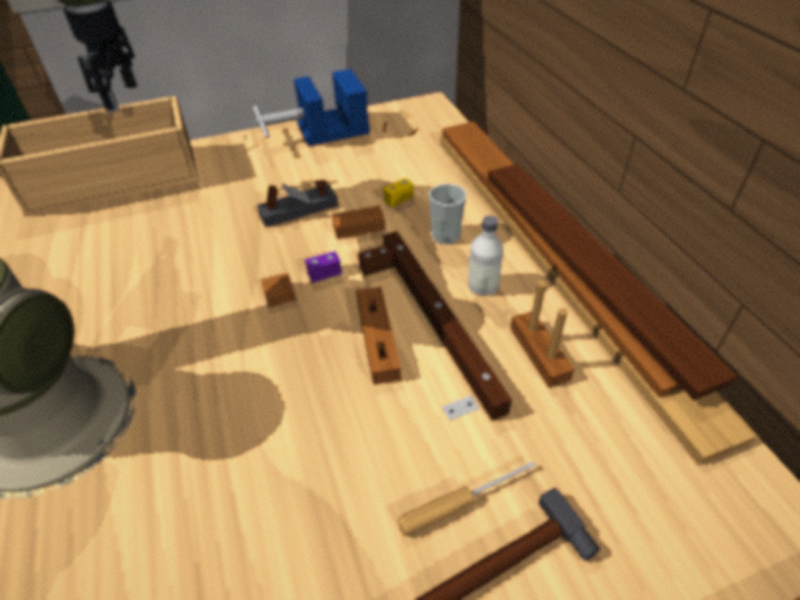

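The top view shows the fence from (306,293) to (522,289), with the dark stop at its left (+y) end around (327,317). The rail runs from (367,337) to (460,355), and the empty plate is at (501,313). I'll enlarge that area for accurate corners.

Run:
```python
import cv2
from bench import eyes
f=eyes.grab_frame("top")["frame"][170:245,185:345,::-1]
cv2.imwrite("pics/crop0.png",cv2.resize(f,(800,375),interpolation=cv2.INTER_CUBIC))
```

```text
(no output)
```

View pics/crop0.png

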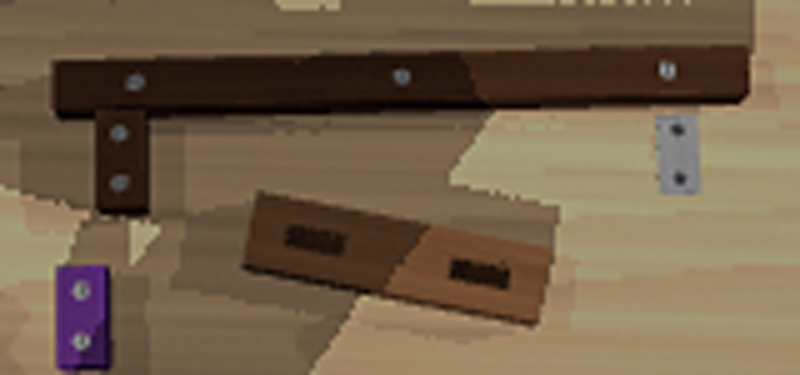

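The crop shows the fence screws at (135,82), (402,77) and (668,70), and the stop screws at (119,133) and (120,183). The mortises are at (316,240) and (480,273), and the rail's rear corners at (260,192) and (552,247).

```bash
cat > h.py <<'E'
import numpy as np,cv2
from bench import env,kinematics,monitor,eyes,job
def unproj(f,uv,z):
    V=f["view"];R,t=V[:3,:3],V[:3,3]
    d=R.T@np.linalg.inv(f["mtx"])@[uv[0],uv[1],1];c=-R.T@t
    return (c+d*(z-c[2])/d[2])[:2]
E
python3 - <<'E'
from h import *
f=eyes.grab_frame("top")
P=lambda x,y,z:unproj(f,(185+(x+.5)/5-.5,170+(y+.5)/5-.5),z)
for n,x,y,z in [("f1",135,82,.04),("f2",402,77,.04),("f3",668,70,.04),("fr1",52,62,.04),("fr2",748,46,.04),("s1",119,133,.036),("s2",120,183,.036),("m1",316,240,.032),("m2",480,273,.032),("rc1",260,192,.032),("rc2",552,247,.032),("rb1",243,268,.0),("rb2",538,326,0),("blk",0,0,0)]:
    print(n,P(x,y,z).round(4))
print("block",unproj(f,(325*.64,412*.64),.025),"purple",unproj(f,(315*.64,364*.64),.036))
E
```

```text
f1 [0.6052 0.1319]
f2 [ 0.6129 -0.0281]
f3 [ 0.6219 -0.1882]
fr1 [0.616  0.1822]
fr2 [ 0.6381 -0.2366]
s1 [0.5746 0.1405]
s2 [0.5444 0.1385]
m1 [0.514  0.0207]
m2 [ 0.4969 -0.0774]
rc1 [0.5419 0.055 ]
rc2 [ 0.5137 -0.1201]
rb1 [0.4999 0.0647]
rb2 [ 0.4695 -0.1152]
blk [0.6624 0.2208]
block [0.37532781 0.13367438] purple [0.46397714 0.15561614]
```

```bash
cat >> h.py <<'E'
psi=0.0525;C=np.array([.613,-.028])
R2=np.array([[np.cos(psi),-np.sin(psi)],[np.sin(psi),np.cos(psi)]])
Q=np.array([-np.sin(psi/2),np.cos(psi/2),0,0])
W=lambda x,y,z:np.array([*(C+R2@[x,y]),z])      # fence frame -> world
def F():
    p=monitor.sense()["position"];return np.round([*(R2.T@(p[:2]-C)),p[2]],4)
def snap(n):
    f=eyes.grab_frame("top")["frame"][170:245,185:345,::-1]
    cv2.imwrite(f"pics/{n}.png",cv2.resize(f,(800,375),interpolation=cv2.INTER_CUBIC))
def push(x,y,z,v,g):
    hit=env.movel(W(x,y,z),velocity=v,guard=g);s=monitor.sense()
    print(hit,F(),s["contact_force"].round(1),s["clock"])
E
python3 - <<'E'
from h import *
env.reach(W(-.195,.004,.15),Q); print(F())
env.movel(W(-.195,.004,-.003),velocity=.12); print(F(),monitor.sense()["contact_force"].round(1))
push(-.105,.004,-.003,.06,8)
snap("c1")
E
```

```text
[-0.1948  0.0044  0.1501]
[-0.1947  0.0039 -0.0025] [-0.4 -0.7  1.5]
False [-0.1049  0.0039 -0.003 ] [ 0.3 -0.4 -0.1] 5.325
```

View pics/c1.png

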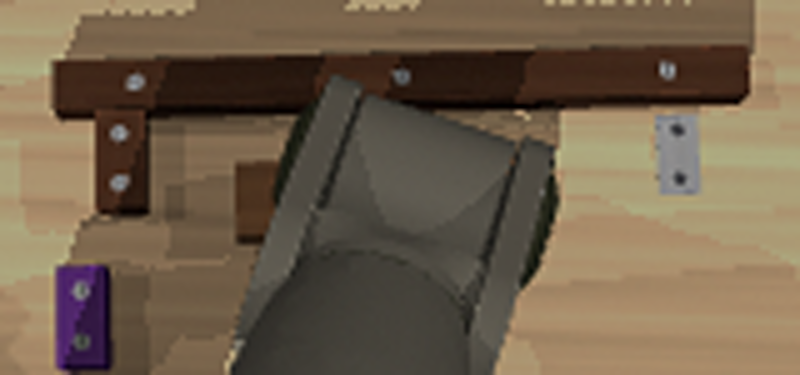

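The rail has come round parallel to the fence. Its +y end shows at (255,200), still a few centimetres off. I'll keep pushing until it reaches the fence.

Run:
```python
from h import *
push(-.055,.004,-.003,.05,10)
env.hold(.3);print(monitor.sense()["contact_force"].round(1))
env.movel(W(-.12,.004,-.003),velocity=.1)
env.movel(W(-.12,.004,.15),velocity=.2)
env.reach(W(-.25,-.02,.22),Q)
snap("c2")
```

```text
True [-0.0715  0.0042 -0.0036] [0.4 0.7 0.1] 6.0667
[-0.6  0.5  0.1]
```

View pics/c2.png

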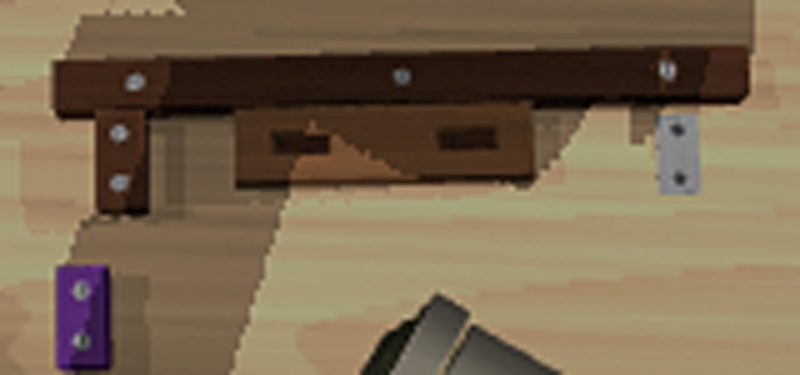

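The rail now lies along the fence, with its mortises at about (301,142) and (467,138) and its ends at x≈236 and 533. I'll compute the remaining gap.

Run:
```python
from h import *
f=eyes.grab_frame("top")
for x,y,z in[(301,142,.032),(467,138,.032),(135,82,.04),(402,77,.04),(668,70,.04)]:
    print((R2.T@(unproj(f,(185+(x+.5)/5-.5,170+(y+.5)/5-.5),z)-C)).round(4))
```

```text
[-0.0369  0.0615]
[-0.0368 -0.0384]
[0.0006 0.1601]
[-0.0001 -0.0001]
[ 0.0005 -0.1605]
```

The rail is flush: x ≈ -0.037 in the fence frame, y ≈ 0.012, parallel. Next I'll slide it from its -y end with the fingers shut.

Run:
```python
from h import *
env.close_gripper()
env.reach(W(-.0375,-.135,.15),Q)
env.movel(W(-.0375,-.135,.010),velocity=.12)
push(-.0375,-.06,.010,.05,10)
push(-.0375,-.02,.010,.03,10)
env.movel(W(-.0375,-.09,.010),velocity=.1)
env.movel(W(-.0375,-.09,.15),velocity=.2)
env.reach(W(-.25,-.02,.22),Q)
snap("c3")
```

```text
False [-0.0374 -0.06    0.01  ] [ 0.2 -0.5 -0.5] 13.3833
True [-0.0374 -0.0383  0.01  ] [-1.6 -4.8  2.6] 14.1917
```

View pics/c3.png

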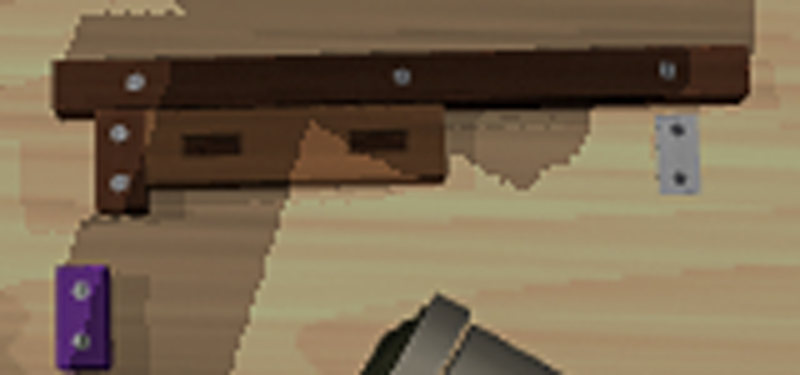

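The rail looks seated against both fence and stop, with mortises at (212,144) and (378,140) and its end at the stop edge x≈148. There's time for one light confirming press on each face.

Run:
```python
from h import *
env.reach(W(-.11,.062,.10),Q)
env.movel(W(-.11,.062,.010),velocity=.12)
push(-.055,.062,.010,.03,8)
env.movel(W(-.11,.062,.010),velocity=.1)
env.movel(W(-.11,.062,.10),velocity=.2)
env.reach(W(-.0375,-.075,.10),Q)
env.movel(W(-.0375,-.075,.010),velocity=.12)
push(-.0375,-.02,.010,.03,8)
env.movel(W(-.0375,-.09,.010),velocity=.1)
env.movel(W(-.0375,-.09,.15),velocity=.2)
env.reach(W(-.25,-.02,.22),Q)
snap("c4");print(monitor.sense()["clock"])
```

```text
True [-0.0716  0.0621  0.0095] [ 0.7 -0.1  0.2] 19.6417
True [-0.0374 -0.0383  0.01  ] [-0.2 -4.1  2.7] 23.5333
26.0417
```

View pics/c4.png

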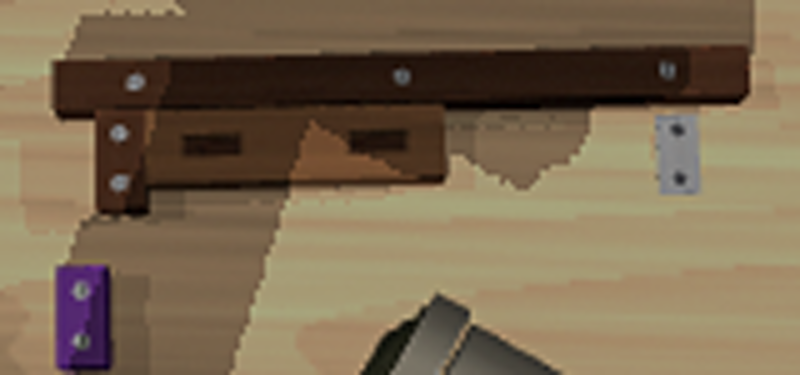

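Nothing shifted: both presses met solid resistance at the same positions as before, and the rail still sits against the fence and the stop (mortises at (212,144) and (378,140)).

```bash
python3 -c "
from bench import job;print(job.hand_in())"
```

```text
the job is handed in; nothing more can be done
None
```

I pushed the rail flat against the fence, then slid it along to the end stop, and handed the job in at about 26 s; the final picture and firm presses on both faces showed no gap, but the hand-in returned no verdict.

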